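# Find the flat on a coolant-pump shaft and hold the collar home on it

### The job

Two opposite set-screw flats on the pump's upright shaft point the wrong way: with the collar still lying, feel for them with the fingers and turn the shaft until one faces the pump's single cast lug. Then slide the collar that has a set screw in its side fully home on the shaft, screw on that flat and pointing at the lug. Finish with the gripper still holding the collar and pressing it down on the pump's shoulder; leave everything else alone.

Things in the scene. Friction and masses are not known exactly. Their poses are not given: they have to be found in the camera images.
- pump: Aluminium coolant pump fixed to the bench on a grey 120 x 120 x 12 mm plate; origin at the plate's underside centre, under the vertical shaft axis. Round, 100 mm across up to 28 mm, 88 mm up to 46 mm, then a cone to a 40 mm boss, top at 70 mm. +x points from the shaft to the single lug. A 32 mm outlet pipe lies along -x to 110 mm from the axis, its top at 47 mm
- pump_lug (a point): Top of the single cast lug, a plain upright post 14 mm wide, standing 42 to 58 mm from the shaft axis on the pump's +x side, 58 mm high
- pump_shoulder (a point): Centre of the pump's shoulder (flat top of the boss, 40 mm across), 70 mm above the bench; the vertical shaft axis goes through it. The seated collar's underside lies on it
- shaft_end (a point): On the axis at the shaft's upper end, 112 mm above the bench; fixed to the pump, so it does not turn. Steel shaft, 20 mm round, two flats on opposed sides over its length, 13 mm across; top 3 mm tapered. Flat direction is random, at least 0.6 rad off the lug, not reported: see it from above or feel it. Finger gap: 13 mm square on the flats, 20*cos(49.5-x) mm at x degrees off, 20 mm beyond 49.5
- shaft (a joint): How far the shaft has been turned since the start (rad), 0 at the start, positive counter-clockwise seen from above; it tells nothing of where the flats are. 0.06 N m of drag; it stays where left
- collar: Loose steel shaft collar lying flat: 44 mm outside, 25 mm high, bore 22.6 mm, about 0.2 kg; origin at the centre of its underside, z up the bore, +x along its 8 mm dark set screw. The screw's tip stands into the bore, 7.8 mm from the axis: it slides down only with the screw on a flat (within 15 degrees), else it stops with its underside 8 mm below the shaft's end
- collar_screw (a point): Outer end of the collar's set screw, 30 mm from the collar's axis along its +x (8 mm outside the rim), 12.5 mm above its underside
- spacer: Plain steel ring without a screw, 44 mm outside, only 12 mm high, bore 22.6 mm, loose on the bench; not to be moved. It and the collar may swap places. Origin at its underside centre
- wrench: Loose steel wrench, 180 mm long, lying on the bench; not to be moved. Origin under its middle
- injector: Loose stepped steel fuel injector with a black plug block, 115 mm long, 30 mm high, lying on the bench; not to be moved. Origin under its middle
- spray_can: Aluminium can, 60 mm across, 150 mm high, standing loose on the bench; not to be moved. Origin at its underside centre
Things that resemble listed ones, but are neither listed nor needed, are in the scene too. What is shaped like the pump but orange is not meant.

How it is judged:
On the way, in this order (a step that is already met when the one before it is completed fails the run):
1. the shaft has been turned by at least 0.4 rad with the collar still where it lay ((value of joint shaft above 0.4 rad or value of joint shaft below -0.4 rad) and distance of collar from where it was at the start of the episode below 0.02 m), for 0.2 s.
2. the collar is lifted clear of the bench (height (world z) of collar above 0.05 m), for 0.2 s.
At the end, for the whole second after the job is handed in: Collar underside within 3 mm of the shoulder and 4 mm of the shaft axis, tilt under 0.1 rad, its screw pointing at the lug within 0.26 rad (15 degrees); fingers hold it (over 5 N) and it bears on the pump with over 4 N, its weight (1.6 to 2.5 N) included (z of collar in the frame of pump_shoulder between -0.003 and 0.003 m and horizontal distance between collar and pump_shoulder below 0.004 m and angle between collar's own z axis and vertical below 0.1 rad and angle between the x axis of collar and the x axis of pump, either way round below 0.26 rad and x of collar_screw in the frame of pump above 0.02 m and contact force between the fingers and collar above 5 N and contact force between collar and pump above 4 N); the arm keeps its last pose, push and grip.
It fails at once if a bystander (spacer, wrench, injector or spray can) is moved more than 30 mm (distance of any of spacer, wrench, injector, spray_can from where it was at the start of the episode above 0.03 m).
It also fails if it takes over 72 s, if anything falls off the work surface, if the arm or the gripper's body presses on something with over 40 N, if the wrist force passes 120 N, or if a joint passes its speed limit or range.

### The arm

A 6-joint arm with a two-finger parallel gripper is mounted at the origin on the work surface. World frame = base frame: x ahead of the robot, y to its left, z up, the work surface at z = 0. Lengths are in m, angles in rad, forces in N, time in s.
With the tool pointing down it reaches from about 0.35 to 0.975 m from the base axis. Payload 4.9 kg.
Tool frame: the origin (TCP) lies on the centre line of the jaws, within the pads' length; the fingertips stand manip.tip_reach ahead of it and the grasp point (between the pads) is the TCP (manip.tip_reach is the distance from the TCP to the fingertips, in m); z points along the fingers, y is the line along which they close (so a half turn about z gives the same grasp; the last joint's range is limited). The gripper opens to 85 mm and grips with 20 to 120 N. Pads are 22 mm wide; open, the fingers measure 114 mm over their backs; the gripper's body (76 mm by 85 mm) begins 54 mm behind the grasp point. The pads swing forward as they close: fully open they stand 13 mm farther back than shut.
Start: joints at [0.983, 0.053, 1.613, -0, 1.476, -0.119], TCP at [0.282, 0.558, 0.25] pointing down, gripper open.
Joint ranges: [-3.01, 3.01], [-1.01, 2.22], [0.06, 2.58], [-1.02, 4.17], [0.09, 2.62], [-3.14, 3.14]. Speed limits (rad/s): [2.57, 2.57, 3.14, 3.14, 3.14, 3.14].

### API

Orientations are given as a unit quaternion [w, x, y, z].
In Python, from plant import manip gives the robot as it stands. The module is installed in compiled form; this text tells all that it offers.
- The arm moves only by the tool move_arm, never from a script. Its argument "rows" is a list of rows, each a list of 7 numbers: the shift along the tool's x, y, z in cm, then the turn, a rotation vector about the tool's x, y, z in degrees, then the opening, from -1 (shut) to 1 (fully open). In form: [[tx, ty, tz, ax, ay, az, jaw], ...]. A call has 1 to 20 rows; each row shifts and turns the commanded pose from where the row before left it, along the tool's axes as they then stand; what a row does not reach is not made up. A row lasts 1/12 s, in which the tool goes at most 41.7 mm and 7.16 degrees, less where a joint would pass 70% of its speed; a pose out of reach is approached as far as the arm can. A call is refused whole if a number of a shift passes 4.17 or a number of a turn 7.16, either way. A call with a gripper value outside its range is refused whole. The fingers move at their own pace and stop on an object; the grip force is fixed at half the most. Time passes only in rows, so rows that do not move let the fingers close. It gives the time, the measured TCP pose, the force, the opening and the grip force at its end, in the units of the state.
- manip.state(): the state, without advancing time (a new reading comes with each control period).
- manip.grab_frame(name): name is "side" or "top" or "wrist"; returns a dict with "img" (384x512x3 uint8, blue, green, red), "mtx" (3x3 intrinsics, pixels), "R" (3x3) and "t" (3): a world point X has camera coordinates R X + t. Camera axes: x right, y down, z forward; pixel columns grow to the right and rows downward; lengths in m; the calibration is good to about 2 mm. A picture is of the moment at which its call begins. There is no depth.
- manip.job_done(): hands the job in; it is judged then, once.
The state is a dict: "time": time; "joint_pos": joint angles; "joint_vel": joint speeds; "joint_efforts": joint torques, N m; "tool_pos": TCP position; "tool_rot": TCP orientation; "contact_force": force on the tool from outside, world axes, zero at the start; "ft_torque": the same for the moment, N m; "gripper_width": opening from 0.0 (shut) to 1.0 (fully open); "grasp_force": force on a finger pad.
Only numpy, scipy, OpenCV 4.12 (cv2) and the standard library are available. Lean on these libraries where they do the work, as an engineer would, in place of code of your own. Each camera call takes 0.05 s, during which the arm holds its last target. There are 200 camera calls.

## Working session

There is one attempt and no reset: what is moved stays moved. The work goes in short steps, Python scripts to look and compute and a tool call to move; the robot and the scene stay as the last step left them, time stands still between calls to the robot, and variables do not carry over. Pictures are saved under pics/ and viewed, at most 12 in all, crops included, and the job is handed in when it is done.

Besides the shell and the picture viewer there is one more tool, called after "Call:" in YAML: its name, and indented under it one key for each argument. move_arm: Moves the arm, as the interface text tells. Its arguments: {"type":"object","properties":{"rows":{"type":"array","items":{"type":"array","items":{"type":"number"}}}},"required":["rows"]}

```bash
mkdir -p pics
python3 - <<'E'
from plant import manip
import cv2,pickle
s=manip.state();print(s,manip.tip_reach)
f={n:manip.grab_frame(n) for n in("top","side","wrist")}
pickle.dump(f,open('f0.pkl','wb'))
for n in f: print(n,f[n]['mtx'].tolist(),f[n]['R'].round(4).tolist(),f[n]['t'].round(4).tolist())
cv2.imwrite('pics/top.png',cv2.resize(f['top']['img'],(800,600)))
cv2.imwrite('pics/sw.png',cv2.resize(cv2.hconcat([f['side']['img'],f['wrist']['img']]),(800,300)))
E
```

```text
{'time': 0.0, 'joint_pos': array([ 9.83033881e-01,  5.33320634e-02,  1.61429334e+00, -1.82326592e-05,
        1.47600756e+00, -1.19001336e-01]), 'joint_vel': array([-9.87379306e-04, -5.37054620e-04, -8.28817381e-04, -1.96615530e-03,
        5.35901389e-04,  2.85533700e-05]), 'joint_efforts': array([ 2.56943449e-04, -3.93679726e+01, -3.70179105e+01, -2.88268507e-05,
        6.82799437e-03, -1.61444422e-05]), 'tool_pos': array([0.28204032, 0.55708633, 0.24907875]), 'tool_rot': array([-3.44533826e-04,  2.32239553e-01,  9.72658085e-01, -9.60257230e-04]), 'contact_force': array([ 0.2276376 , -0.97577618, -0.26852294]), 'ft_torque': array([-0.02033213,  0.0369481 , -0.02269984]), 'grasp_force': 0.0, 'gripper_width': 1.0037189635684098} 0.019
top [[436.8021795356029, 0.0, 255.26498923417128], [0.0, 436.8021795356029, 187.36539386522668], [0.0, 0.0, 1.0]] [[0.0076, -0.9997, -0.0225], [-0.9968, -0.0058, -0.08], [0.0799, 0.023, -0.9965]] [-0.0098, 0.5677, 1.2021]
side [[458.5199010674415, 0.0, 257.547099657735], [0.0, 458.5199010674415, 190.5651814547857], [0.0, 0.0, 1.0]] [[-0.9863, -0.1649, 0.0064], [-0.096, 0.5417, -0.8351], [0.1342, -0.8242, -0.5501]] [0.5227, 0.1691, 1.1152]
wrist [[276.2398397812818, 0.0, 254.24527069749888], [0.0, 276.2398397812818, 190.7418597263201], [0.0, 0.0, 1.0]] [[0.4519, 0.892, -0.0011], [0.8474, -0.4289, 0.3129], [0.2787, -0.1424, -0.9498]] [-0.6244, -0.0402, 0.379]
```

View pics/top.png

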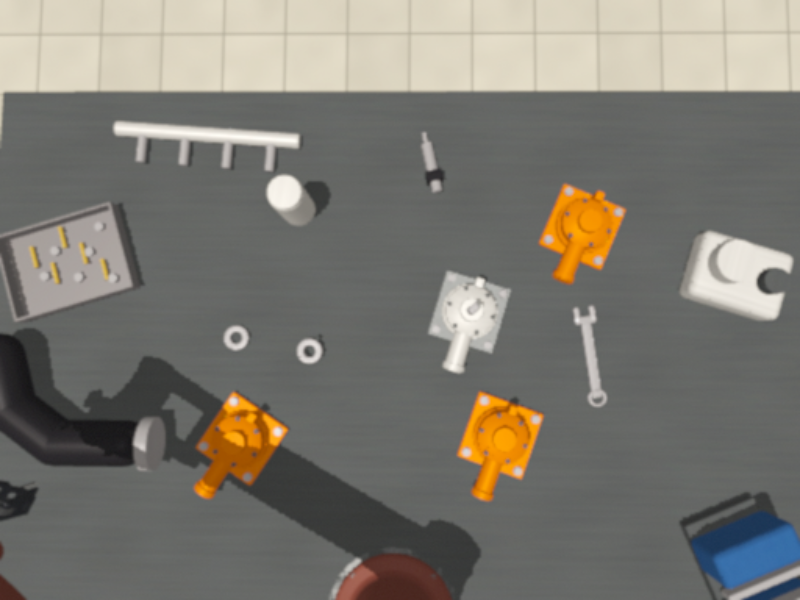

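View pics/sw.png

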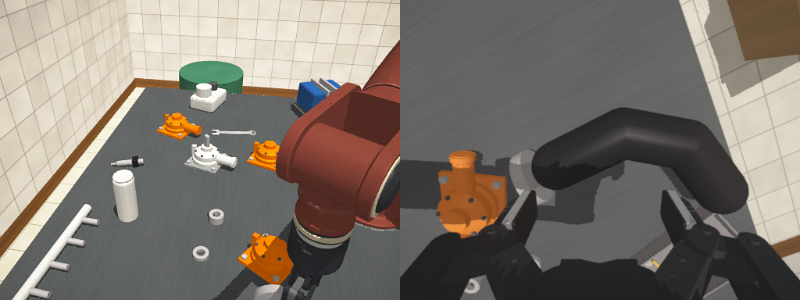

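The top view shows the white/grey pump at about (470,312), its lug towards (481,281) and its outlet towards (455,370). The two rings are at (236,338) and (309,350), and the right one has a dark speck near (320,337), probably the screw. I'll zoom in next.

```bash
cat > h.py <<'E'
import numpy as np,cv2,pickle
from plant import manip
def ray(f,uv,z):
    K,R,t=(np.array(f[k]) for k in('mtx','R','t'))
    c=-R.T@t; d=R.T@np.linalg.inv(K)@np.array([uv[0],uv[1],1.]); return c+d*(z-c[2])/d[2]
def proj(f,X):
    K,R,t=(np.array(f[k]) for k in('mtx','R','t')); p=K@(R@np.array(X)+t); return p[:2]/p[2]
E
python3 - <<'E'
from h import *
f=pickle.load(open('f0.pkl','rb'));T=f['top']['img'];S=f['side']['img']
def crop(I,x0,y0,w,h): return cv2.resize(I[y0:y0+h,x0:x0+w],(400,300),interpolation=cv2.INTER_CUBIC)
a=crop(T,266,160,80,60); b=crop(T,140,195,80,60)
# side centres
a2=crop(S,228,160,80,60) ; b2=crop(S,232,250,80,60)
print(proj(f['side'],ray(f['top'],(301,199),.0)),proj(f['side'],ray(f['top'],(198,224),0)),proj(f['side'],ray(f['top'],(151,216),0)))
cv2.imwrite('pics/crops.png',cv2.vconcat([cv2.hconcat([a,b]),cv2.hconcat([a2,b2])]))
E
```

```text
[262.94401667 206.06832121] [274.66001606 282.14128435] [255.30893591 327.38142691]
```

View pics/crops.png

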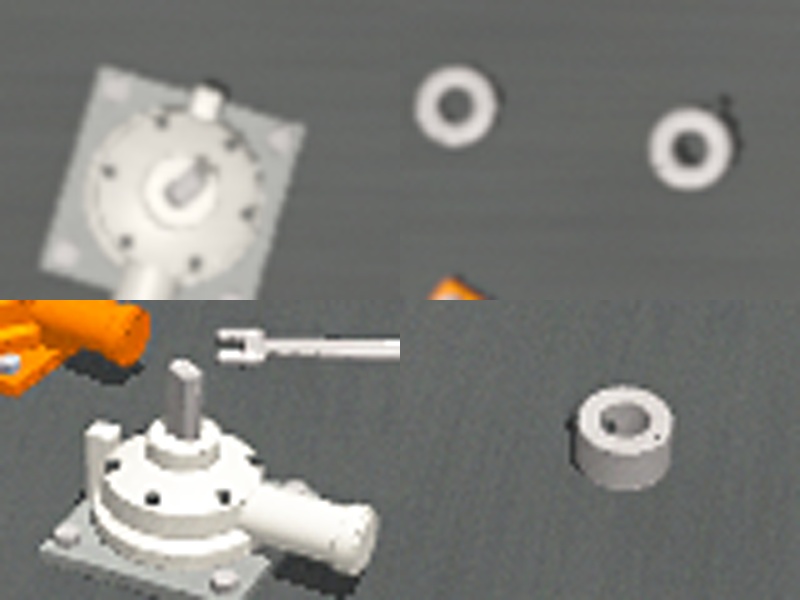

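The white pump's lug is at crop (208,100), and its shaft at (185,187) shows an elongated end running up-right. The right ring is tall with a dark screw tip at about (724,105), so it is the collar. The left ring is the thin spacer. I'll get rough positions now.

Run:
```python
from h import *
f=pickle.load(open('f0.pkl','rb'));t=f['top']
print('shaft',ray(t,(303,197.4),.112), ray(t,(301,197),.070),'side',ray(f['side'],(265,173.5),.112))
print('lug',ray(t,(266+208/5,160+100/5),.058),ray(f['side'],(228+102/5,160+127/5),.058))
print('collar',ray(t,(140+290/5,195+150/5),.025),'side',ray(f['side'],(232+225/5,250+124/5),.025))
print('screw',ray(t,(140+324/5,195+105/5),.0125))
s=manip.state()
from scipy.spatial.transform import Rotation as Ro
R=Ro.from_quat(s['tool_rot'],scalar_first=True).as_matrix();print(R.round(3))
w=f['wrist'];c=-w['R'].T@w['t'];print('cam in tool',R.T@(c-s['tool_pos']),(R.T@w['R'].T).round(3))
print('joint-based TCP z etc',s['joint_pos'])
```

```text
shaft [ 0.53527192 -0.1318018   0.112     ] [ 0.53873804 -0.13007014  0.07      ] side [ 0.53207236 -0.12976525  0.112     ]
lug [ 0.58584362 -0.14899382  0.058     ] [ 0.58073425 -0.14639991  0.058     ]
collar [0.46141813 0.15280903 0.025     ] side [0.45924813 0.15811687 0.025     ]
screw [0.48675967 0.13595131 0.0125    ]
[[-0.892  0.452 -0.001]
 [ 0.452  0.892 -0.001]
 [ 0.    -0.002 -1.   ]]
cam in tool [ 8.02863712e-02  1.00617490e-04 -1.22513754e-01] [[-0.    -0.95  -0.313]
 [ 1.    -0.     0.   ]
 [-0.001 -0.313  0.95 ]]
joint-based TCP z etc [ 9.83004175e-01  5.32237930e-02  1.61397771e+00  1.48963734e-05
  1.47601963e+00 -1.19013528e-01]
```

Call:
move_arm:
  rows:
    - [-2.84,-2.32,0,0,0,0,1]
    - [-2.84,-2.32,0,0,0,0,1]
    - [-2.84,-2.32,0,0,0,0,1]
    - [-2.84,-2.32,0,0,0,0,1]
    - [-2.84,-2.32,0,0,0,0,1]
    - [-2.84,-2.32,0,0,0,0,1]
    - [-2.84,-2.32,0,0,0,0,1]
    - [-2.84,-2.32,0,0,0,0,1]
    - [-2.84,-2.32,0,0,0,0,1]
    - [-2.84,-2.32,0,0,0,0,1]
    - [-2.84,-2.32,0,0,0,0,1]
    - [-2.84,-2.32,0,0,0,0,1]
    - [0,0,0,0,0,0,1]
    - [0,0,0,0,0,0,1]

```text
time: 1.32
tool_pos: [0.4609, 0.1538, 0.25]
tool_rot: [-0.0, 0.234, 0.972, 0.0]
contact_force: [-0.0, -0.1, 0.1]
gripper_width: 1.001
grasp_force: 0.0
```

```bash
cat >> h.py <<'E'
from scipy.spatial.transform import Rotation as Ro
def st():
    s=manip.state();R=Ro.from_quat(s['tool_rot'],scalar_first=True).as_matrix();return s,R
def show():
    s,R=st();print('t',round(s['time'],2),'pos',s['tool_pos'].round(4),'yaw_x',round(np.degrees(np.arctan2(R[1,0],R[0,0])),2),'z',R[:,2].round(3),'F',s['contact_force'].round(1),'M',s['ft_torque'].round(2),'w',round(s['gripper_width'],4),'g',round(s['grasp_force'],1),'q',s['joint_pos'].round(2))
def go(p):  # delta in tool cm
    s,R=st();print('delta tool cm',(R.T@(np.array(p)-s['tool_pos'])*100).round(2))
E
python3 - <<'E'
from h import *
show();w=manip.grab_frame('wrist');pickle.dump(w,open('w1.pkl','wb'))
print(proj(w,(.46,.155,.025)),proj(w,(.4868,.136,.0125)))
cv2.imwrite('pics/w1.png',cv2.resize(w['img'],(800,600)))
E
```

```text
t 1.32 pos [0.4609 0.1538 0.25  ] yaw_x 152.92 z [-0.001  0.    -1.   ] F [-0.  -0.1  0.1] M [ 0.01 -0.03 -0.  ] w 1.0008 g 0.0 q [ 0.17 -0.29  1.93  0.    1.5  -0.93]
[254.46353523 164.44506509] [250.99243375 185.75209212]
```

View pics/w1.png

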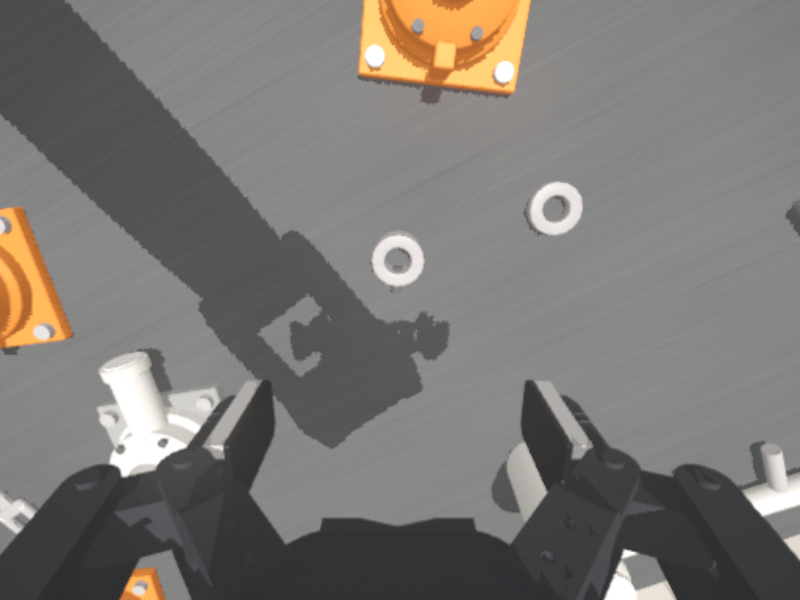

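The wrist view shows the collar at (398,259), its screw just below the rim at (393,290) and the screw tip inside the bore at (397,268). The thin spacer is at (555,208). I'll refine the collar pose and work out the move to above the pump.

Run:
```python
from h import *
w=pickle.load(open('w1.pkl','rb'));I=w['img']
m=cv2.inRange(I,(150,150,150),(255,255,255)); m[:135]=0;m[195:]=0;m[:,:225]=0;m[:,285:]=0
c=max(cv2.findContours(m,cv2.RETR_EXTERNAL,cv2.CHAIN_APPROX_NONE)[0],key=len)
e=cv2.fitEllipse(c);print(e);C=ray(w,e[0],.025);print('collar',C)
g=cv2.cvtColor(I,cv2.COLOR_BGR2GRAY);print(g[178:192,240:264])
for h in (.0125,.0165): 
  S=ray(w,(251,185.5),h);d=S-C;print(np.degrees(np.arctan2(d[1],d[0])),np.hypot(*d[:2]))
# target: shaft viewed; put TCP over shaft offset 
go((.534,-.130,.25))
```

```text
((254.2139129638672, 165.4430694580078), (32.95780563354492, 35.286067962646484), 2.231767177581787)
collar [0.46102057 0.15411767 0.025     ]
[[137 139 155 194 228 231 232 233 233 233 234 234 235 235 236 236 235 235
  235 235 234 234 233 233]
 [137 138 133 138 192 214 231 232 232 233 233 234 235 234 234 234 233 234
  233 233 233 233 232 227]
 [140 141 137 134 143 155 203 231 233 234 234 234 234 234 234 234 234 234
  234 233 232 231 223 193]
 [140 138 138 137 136 135 159 193 210 217 231 232 233 234 233 234 234 233
  233 227 207 195 169 150]
 [138 137 138 139 138 137 139 148 160 164 173 186 208 215 225 210 199 201
  197 180 156 150 138 140]
 [138 138 137 138 137 138 139 140 139 131 106 126 153 162 170 155 145 152
  150 143 138 139 140 140]
 [137 136 137 137 140 140 140 140 139 137 127 117 130 135 136 129 125 137
  138 139 140 140 139 141]
 [137 138 140 140 139 139 140 139 139 133 108 117 130 135 136 131 133 139
  140 140 140 140 140 141]
 [140 140 140 139 139 140 140 139 139 129  99 122 131 135 136 129 128 140
  140 140 140 140 141 141]
 [139 139 139 139 138 138 138 137 138 136 129 134 136 138 139 136 136 140
  140 140 141 141 140 140]
 [140 138 138 138 137 137 137 137 137 138 138 140 140 139 140 140 141 140
  141 141 141 140 140 139]
 [138 138 137 137 138 137 136 138 138 140 140 140 140 140 140 140 141 142
  141 140 140 139 139 139]
 [137 137 137 137 136 138 138 140 140 140 140 140 140 141 140 141 141 140
  140 139 140 139 140 140]
 [136 137 136 137 139 140 140 140 140 140 140 140 141 141 141 140 140 140
  140 139 140 140 140 141]]
-35.17040615890302 0.031151198847667906
-35.4137086288358 0.029925049586046255
delta tool cm [-1.946e+01 -2.206e+01 -2.000e-02]
```

Call:
move_arm:
  rows:
    - [-2.43,-2.75,0,0,0,0,1]
    - [-2.43,-2.75,0,0,0,0,1]
    - [-2.43,-2.75,0,0,0,0,1]
    - [-2.43,-2.75,0,0,0,0,1]
    - [-2.43,-2.75,0,0,0,0,1]
    - [-2.43,-2.75,0,0,0,0,1]
    - [-2.43,-2.75,0,0,0,0,1]
    - [-2.43,-2.75,0,0,0,0,1]
    - [0,0,0,0,0,0,0]
    - [0,0,0,0,0,0,0]

```text
time: 2.2
tool_pos: [0.535, -0.1286, 0.2499]
tool_rot: [-0.001, 0.232, 0.973, 0.0]
contact_force: [-0.5, -0.2, 0.0]
gripper_width: 0.75
grasp_force: 0.0
```

Run:
```python
from h import *
w=pickle.load(open('w1.pkl','rb'));C=np.array([.46102,.15412,.025])
for h in (.0125,.0165): 
  S=ray(w,(253.2,185.5),h);d=S-C;print(np.degrees(np.arctan2(d[1],d[0])),np.hypot(*d[:2]))
show();w=manip.grab_frame('wrist');pickle.dump(w,open('w2.pkl','wb'))
print(proj(w,(.534,-.13,.112)),proj(w,(.534,-.13,.07)),proj(w,(.582,-.147,.058)))
I=cv2.resize(w['img'][70:260,155:355],None,fx=3,fy=3,interpolation=cv2.INTER_CUBIC)
cv2.imwrite('pics/w2.png',I)
```

```text
-29.650240626340782 0.030874878642260756
-29.73103747412372 0.029643435052294182
t 2.2 pos [ 0.535  -0.1286  0.2499] yaw_x 153.11 z [-0.001  0.001 -1.   ] F [-0.5 -0.2  0. ] M [0.01 0.   0.01] w 0.75 g 0.0 q [-0.37 -0.13  1.79  0.    1.48 -1.47]
[252.16413945 185.26023202] [252.38316541 174.37680928] [257.84983147 211.66523511]
```

View pics/w2.png

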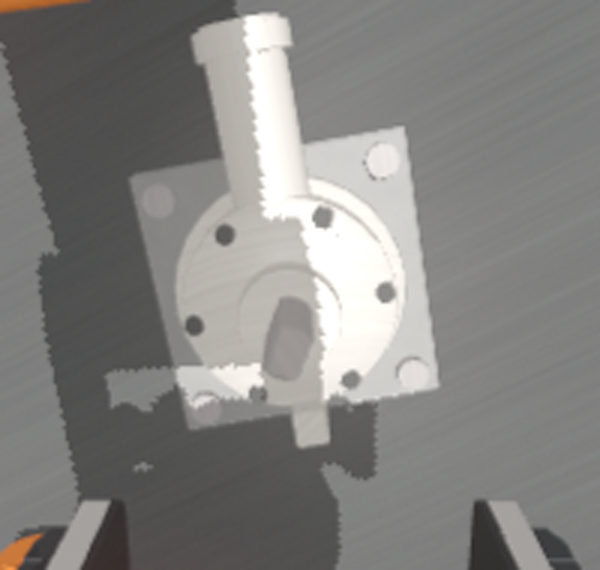

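The boss is at (291,313) and the lug at (311,430). The elongated shaft end is around (290,350). I'll enhance that area and compute the lug direction from the plate corners.

Run:
```python
from h import *
w=pickle.load(open('w2.pkl','rb'))
P=[ray(w,(155+x/3,70+y/3),.012)[:2] for x,y in((133,178),(403,127),(438,385),(188,428))]
for a,b in((0,1),(3,2),(1,2),(0,3)):
  d=P[b]-P[a];print(np.degrees(np.arctan2(d[1],d[0])),np.hypot(*d))
print('centre',(P[0]+P[2])/2,(P[1]+P[3])/2)
L=ray(w,(155+311/3,70+425/3),.058);print('lug',L, np.degrees(np.arctan2(L[1]+.13,L[0]-.534)))
print('shoulder',ray(w,(252,174.3),.07),'end',ray(w,(251.7,186.7),.112))
g=cv2.cvtColor(w['img'],cv2.COLOR_BGR2GRAY)[160:205,230:275]
g=np.clip((g.astype(float)-90)*2.2,0,255).astype('uint8')
cv2.imwrite('pics/w2b.png',cv2.resize(g,None,fx=12,fy=12,interpolation=cv2.INTER_CUBIC))
```

```text
73.48018514655185 0.11631389442838914
73.52814102719896 0.11839348984203783
-16.661298329112313 0.11669158762519354
-17.681220964512615 0.11681432372244807
centre [ 0.53615082 -0.1317081 ] [ 0.53590266 -0.13271905]
lug [ 0.58245645 -0.14610549  0.058     ] -18.385283950127338
shoulder [ 0.53372394 -0.13034566  0.07      ] end [ 0.53511773 -0.13108521  0.112     ]
```

View pics/w2b.png

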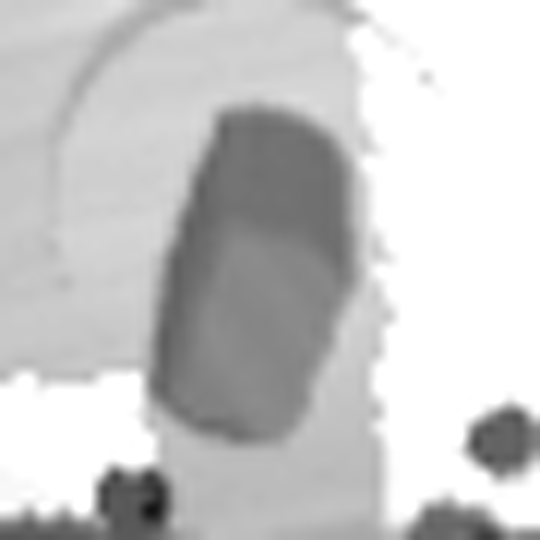

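The end face's long sides run from (352,280) to (305,415), so the long axis is about 19° left of image-down. That puts the flat normals at about 44° world. The lug is at about -17°, so the shaft needs about -61°. Next I'll align the jaws and go down.

Call:
move_arm:
  rows:
    - [0,0,0,0,0,6.37,0]
    - [0,0,0,0,0,6.37,0]
    - [0,0,0,0,0,6.36,0]
    - [-0.1,-0.17,2,0,0,0,0]
    - [0,0,3,0,0,0,0]
    - [0,0,3,0,0,0,0]
    - [0,0,3,0,0,0,0]
    - [0,0,2,0,0,0,0]
    - [0,0,1.5,0,0,0,0]
    - [0,0,0,0,0,0,0]
    - [0,0,0,0,0,0,0]

```text
time: 3.17
tool_pos: [0.5336, -0.1286, 0.1046]
tool_rot: [-0.001, 0.389, 0.921, 0.0]
contact_force: [0.0, -0.3, -0.2]
gripper_width: 0.494
grasp_force: 0.0
```

Run:
```python
from h import *
show(); go((.5345,-.1305,.104))
```

```text
t 3.17 pos [ 0.5336 -0.1286  0.1046] yaw_x 134.19 z [-0.002  0.001 -1.   ] F [ 0.  -0.3 -0.2] M [-0.05  0.01  0.02] w 0.494 g 0.0 q [-0.37  0.01  1.91  0.    1.22 -1.14]
delta tool cm [-0.2  -0.06  0.06]
```

Call:
move_arm:
  rows:
    - [-0.2,-0.06,0,0,0,0,0]
    - [0,0,0,0,0,0,-0.4]
    - [0,0,0,0,0,0,-0.6]
    - [0,0,0,0,0,0,-0.8]
    - [0,0,0,0,0,0,-1]
    - [0,0,0,0,0,0,-1]
    - [0,0,0,0,0,0,-1]
    - [0,0,0,0,0,0,-1]

```text
time: 3.83
tool_pos: [0.5357, -0.1333, 0.1072]
tool_rot: [0.001, 0.391, 0.921, -0.0]
contact_force: [-2.4, 0.1, 6.2]
gripper_width: 0.139
grasp_force: 59.8
```

Run:
```python
from h import *
show()
```

```text
t 3.83 pos [ 0.5357 -0.1333  0.1072] yaw_x 134.03 z [ 0.001 -0.001 -1.   ] F [-2.4  0.1  6.2] M [-0.04  0.5  -0.03] w 0.1388 g 59.8 q [-0.38  0.01  1.9  -0.    1.22 -1.15]
```

Width 0.139 is about 12–13 mm, so the jaws are square on the flats. Turning -61°.

Call:
move_arm:
  rows:
    - [0,0,0,0,0,5,-1]
    - [0,0,0,0,0,5,-1]
    - [0,0,0,0,0,5,-1]
    - [0,0,0,0,0,5,-1]
    - [0,0,0,0,0,5,-1]
    - [0,0,0,0,0,5,-1]
    - [0,0,0,0,0,5,-1]
    - [0,0,0,0,0,5,-1]
    - [0,0,0,0,0,5,-1]
    - [0,0,0,0,0,5,-1]
    - [0,0,0,0,0,5,-1]
    - [0,0,0,0,0,6,-1]
    - [0,0,0,0,0,0,-1]
    - [0,0,0,0,0,0,-1]
    - [0,0,0,0,0,0,-1]

```text
time: 5.08
tool_pos: [0.5358, -0.1333, 0.1072]
tool_rot: [0.001, 0.804, 0.595, 0.0]
contact_force: [-2.4, -0.2, 5.5]
gripper_width: 0.133
grasp_force: 59.8
```

Run:
```python
from h import *
show()
```

```text
t 5.08 pos [ 0.5358 -0.1333  0.1072] yaw_x 73.01 z [ 0.002 -0.001 -1.   ] F [-2.4 -0.2  5.5] M [-0.06  0.48 -0.01] w 0.1329 g 59.8 q [-0.38  0.01  1.9  -0.    1.22 -0.08]
```

Call:
move_arm:
  rows:
    - [0,0,0,0,0,0,-0.4]
    - [0,0,0,0,0,0,0]
    - [0,0,0,0,0,0,0]
    - [0,0,-1,0,0,0,0.2]
    - [0,0,-3,0,0,0,1]
    - [0,0,-3,0,0,0,1]
    - [0,0,-3,0,0,0,1]
    - [0,0,-1,0,0,0,1]
    - [0,0,0,0,0,0,1]
    - [0,0,0,0,0,0,1]

```text
time: 5.92
tool_pos: [0.5352, -0.1326, 0.2155]
tool_rot: [0.0, 0.804, 0.595, 0.0]
contact_force: [0.3, -0.1, -0.5]
gripper_width: 1.0
grasp_force: 0.0
```

Run:
```python
from h import *
show();w=manip.grab_frame('wrist');pickle.dump(w,open('w3.pkl','wb'))
p=proj(w,(.5357,-.133,.112));print(p, proj(w,(.5357,-.133,.07)))
x,y=(p-[65,50]).astype(int);print(x,y)
g=cv2.cvtColor(w['img'],cv2.COLOR_BGR2GRAY)[y:y+100,x:x+130]
g=np.clip((g.astype(float)-60)*1.4,0,255).astype('uint8')
cv2.imwrite('pics/w3.png',cv2.resize(g,None,fx=6,fy=6,interpolation=cv2.INTER_CUBIC))
```

```text
t 5.92 pos [ 0.5352 -0.1326  0.2155] yaw_x 73.04 z [ 0.001 -0.    -1.   ] F [ 0.3 -0.1 -0.5] M [-0.02  0.03  0.01] w 0.9996 g 0.0 q [-0.38 -0.1   1.82  0.    1.42 -0.08]
[254.6795851  197.64934672] [254.56750217 183.7236124 ]
189 147
```

View pics/w3.png

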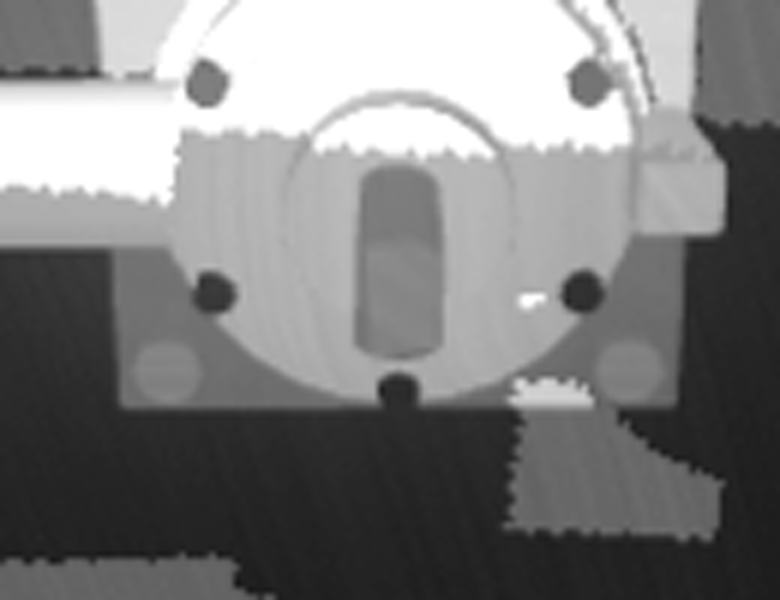

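The shaft's flats now lie square to the lug: the shaft end is at (400,300) with vertical flat sides, the lug is at (680,190) and the plate edge is horizontal. Now to the collar.

Call:
move_arm:
  rows:
    - [3.155,-1.93,0,0,0,0,1]
    - [3.155,-1.93,0,0,0,0,1]
    - [3.155,-1.93,0,0,0,0,1]
    - [3.155,-1.93,0,0,0,0,1]
    - [3.155,-1.93,0,0,0,0,1]
    - [3.155,-1.93,0,0,0,0,1]
    - [3.155,-1.93,0,0,0,0,1]
    - [3.155,-1.93,0,0,0,0,1]
    - [0,0,0,0,0,-7,1]
    - [0,0,0,0,0,-7,1]
    - [0,0,0,0,0,-7,1]
    - [0,0,0,0,0,-7,1]
    - [0,0,0,0,0,-7,1]
    - [0,0,0,0,0,-7,1]
    - [0,0,0,0,0,-7,1]
    - [0,0,0,0,0,-7,1]
    - [0,0,0,0,0,-7,1]
    - [0,0,0,0,0,-7,1]
    - [0,0,0,0,0,-7,1]
    - [0,0,0,0,0,0,1]

```text
time: 7.63
tool_pos: [0.4597, 0.1536, 0.2124]
tool_rot: [-0.002, 0.258, 0.966, -0.001]
contact_force: [-0.6, -0.6, 0.2]
gripper_width: 1.0
grasp_force: 0.0
```

Call:
move_arm:
  rows:
    - [0,0,3,0,0,0,1]
    - [0,0,3,0,0,0,1]
    - [0,0,0,0,0,0,1]
    - [0,0,0,0,0,0,1]

```text
time: 7.97
tool_pos: [0.4588, 0.1534, 0.1522]
tool_rot: [-0.003, 0.259, 0.966, -0.001]
contact_force: [0.5, -0.4, 0.5]
gripper_width: 0.999
grasp_force: 0.0
```

Run:
```python
from h import *
show();w=manip.grab_frame('wrist');pickle.dump(w,open('w4.pkl','wb'))
p=proj(w,(.461,.1541,.025));print(p)
x,y=(p-[40,25]).astype(int);print(x,y)
g=w['img'][y:y+60,x:x+80]
cv2.imwrite('pics/w4.png',cv2.resize(g,None,fx=9,fy=9,interpolation=cv2.INTER_CUBIC))
m=cv2.inRange(w['img'],(150,150,150),(255,255,255));k=np.zeros_like(m);k[y-5:y+60,x:x+80]=m[y-5:y+60,x:x+80]
c=max(cv2.findContours(k,cv2.RETR_EXTERNAL,cv2.CHAIN_APPROX_NONE)[0],key=len);e=cv2.fitEllipse(c);print(e,ray(w,e[0],.025))
```

```text
t 7.97 pos [0.4588 0.1534 0.1522] yaw_x 149.92 z [-0.007 -0.001 -1.   ] F [ 0.5 -0.4  0.5] M [ 0.03 -0.02  0.01] w 0.9992 g 0.0 q [ 0.17 -0.21  2.03 -0.    1.33 -0.88]
[256.27225845 190.91228914]
216 165
((259.1440124511719, 185.0075225830078), (60.33423614501953, 88.74136352539062), 100.8370590209961) [0.45727008 0.15938547 0.025     ]
```

View pics/w4.png

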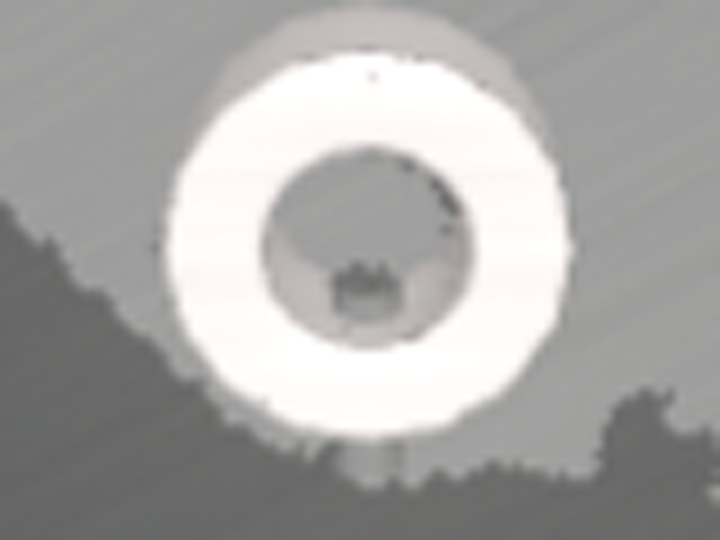

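The ring face is centred at crop (368,246), with the screw tip inside at (367,290) and the outer end at (371,465). The screw therefore lies along tool -x within about 1°. Computing the approach.

Run:
```python
from h import *
w=pickle.load(open('w4.pkl','rb'))
C=ray(w,(256.94,192.33),.025);S=ray(w,(216+371/9,165+475/9),.0125);print(C,S,np.degrees(np.arctan2(*(S-C)[1::-1])))
go((C[0],C[1],.045));show()
```

```text
[0.46255116 0.15394159 0.025     ] [0.49029953 0.13839501 0.0125    ] -29.260614418920607
delta tool cm [-0.2   0.15 10.96]
t 8.02 pos [0.4604 0.1537 0.1546] yaw_x 149.95 z [-0.002 -0.    -1.   ] F [0.6 0.6 0.9] M [-0.05 -0.01  0.05] w 1.0013 g 0.0 q [ 0.17 -0.21  2.02 -0.    1.33 -0.88]
```

Call:
move_arm:
  rows:
    - [-0.2,0.15,2,0,0,-0.4,0.6]
    - [0,0,3,0,0,0,0.5]
    - [0,0,3,0,0,0,0.5]
    - [0,0,2,0,0,0,0.5]
    - [0,0,2,0,0,0,0.5]
    - [0,0,1,0,0,0,0.5]
    - [0,0,0,0,0,0,0.5]
    - [0,0,0,0,0,0,0.5]
    - [0,0,0,0,0,0,0.5]

```text
time: 8.77
tool_pos: [0.4653, 0.1544, 0.0274]
tool_rot: [0.002, 0.255, 0.967, 0.001]
contact_force: [-0.4, 0.6, 0.7]
gripper_width: 0.746
grasp_force: 0.0
```

Run:
```python
from h import *
show();go((.4625,.1539,.0235))
```

```text
t 8.77 pos [0.4653 0.1544 0.0274] yaw_x 150.42 z [ 0.004  0.001 -1.   ] F [-0.4  0.6  0.7] M [0.01 0.06 0.02] w 0.7465 g 0.0 q [ 0.17 -0.01  2.08  0.    1.07 -0.89]
delta tool cm [ 0.22 -0.18  0.39]
```

Call:
move_arm:
  rows:
    - [0.1,-0.1,0.35,0,0,0,0.4]
    - [0,0,0,0,0,0,0.4]
    - [0,0,0,0,0,0,0.4]
    - [0,0,0,0,0,0,0.4]

```text
time: 9.1
tool_pos: [0.4624, 0.1538, 0.0223]
tool_rot: [0.0, 0.255, 0.967, 0.0]
contact_force: [0.5, 0.1, 0.3]
gripper_width: 0.699
grasp_force: 0.0
```

Run:
```python
from h import *
show();go((.4625,.1539,.0235))
```

```text
t 9.1 pos [0.4624 0.1538 0.0223] yaw_x 150.44 z [ 0.001  0.    -1.   ] F [0.5 0.1 0.3] M [-0.03  0.02 -0.02] w 0.6991 g 0.0 q [ 0.17 -0.01  2.09  0.    1.06 -0.89]
delta tool cm [-0.    0.01 -0.12]
```

Good. Close and lift.

Call:
move_arm:
  rows:
    - [0,0,0,0,0,0,0.1]
    - [0,0,0,0,0,0,-0.3]
    - [0,0,0,0,0,0,-1]
    - [0,0,0,0,0,0,-1]
    - [0,0,0,0,0,0,-1]
    - [0,0,0,0,0,0,-1]
    - [0,0,-1,0,0,0,-1]
    - [0,0,-2,0,0,0,-1]
    - [0,0,-3,0,0,0,-1]
    - [0,0,-3,0,0,0,-1]
    - [0,0,-3,0,0,0,-1]
    - [0,0,-3,0,0,0,-1]
    - [0,0,0,0,0,0,-1]
    - [0,0,0,0,0,0,-1]
    - [0,0,0,0,0,0,-1]

```text
time: 10.35
tool_pos: [0.4611, 0.1536, 0.1705]
tool_rot: [-0.001, 0.255, 0.967, -0.0]
contact_force: [-1.6, -0.5, -2.0]
gripper_width: 0.5
grasp_force: 61.3
```

Run:
```python
from h import *
show();w=manip.grab_frame('wrist');pickle.dump(w,open('w5.pkl','wb'))
s,R=st();p=proj(w,s['tool_pos']);print(p);x,y=(p-[90,70]).astype(int);y=min(y,384-150);print(x,y)
cv2.imwrite('pics/w5.png',cv2.resize(w['img'][y:y+150,x:x+190],None,fx=4,fy=4,interpolation=cv2.INTER_CUBIC))
go((.5362,-.1331,.17))
```

```text
t 10.35 pos [0.4611 0.1536 0.1705] yaw_x 150.44 z [-0.002 -0.    -1.   ] F [-1.6 -0.5 -2. ] M [ 0.01 -0.   -0.02] w 0.5005 g 61.3 q [ 0.17 -0.22  2.01  0.    1.36 -0.89]
[253.23872028 262.98684765]
163 192
delta tool cm [-20.71 -21.2   -0.05]
```

View pics/w5.png

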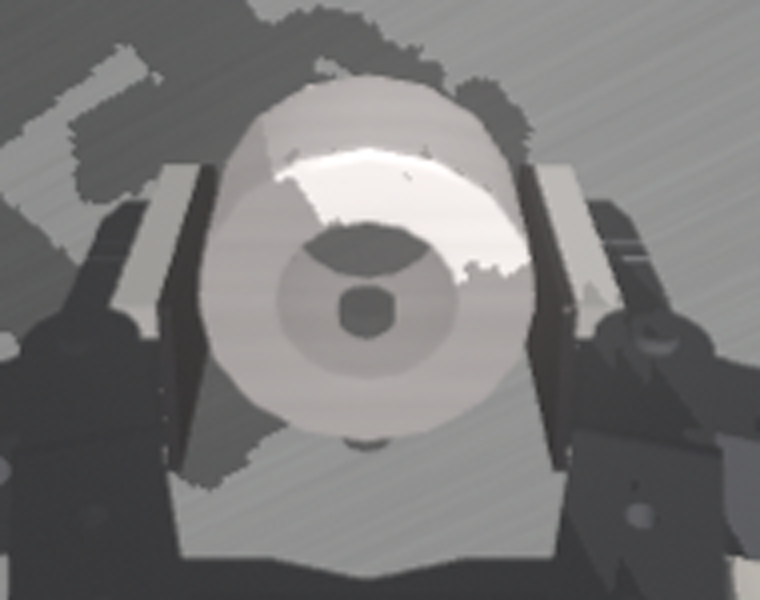

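The collar is held, with its face centred at (367,295) and the screw tip at (366,310), along tool -x. Computing its offset in the tool and the move.

Run:
```python
from h import *
w=pickle.load(open('w5.pkl','rb'));s,R=st()
C=ray(w,(254.9,265.75),s['tool_pos'][2]+.0027);o=R.T@(C-s['tool_pos']);print('offset tool',o)
show()
a=np.radians(163);x=np.array([np.cos(a),np.sin(a)]);y=np.array([np.sin(a),-np.cos(a)])
T=np.array([.5362,-.1331])-x*o[0]-y*o[1];print('TCP target',T);go((*T,.17))
```

```text
offset tool [ 0.00013967  0.00084516 -0.00270168]
t 10.4 pos [0.4607 0.1535 0.1697] yaw_x 150.44 z [-0.004 -0.001 -1.   ] F [-0.9 -0.6 -2.2] M [ 0.01 -0.01  0.03] w 0.4988 g 61.3 q [ 0.17 -0.22  2.01  0.    1.36 -0.89]
TCP target [ 0.53608646 -0.13394906]
delta tool cm [-20.74 -21.28  -0.05]
```

Call:
move_arm:
  rows:
    - [-2.59,-2.65,0,0,0,0,-1]
    - [-2.59,-2.65,0,0,0,0,-1]
    - [-2.59,-2.65,0,0,0,0,-1]
    - [-2.59,-2.65,0,0,0,0,-1]
    - [-2.59,-2.65,0,0,0,0,-1]
    - [-2.59,-2.65,0,0,0,0,-1]
    - [-2.59,-2.65,0,0,0,0,-1]
    - [-2.59,-2.65,0,0,0,0,-1]
    - [0,0,0,0,0,-6.3,-1]
    - [0,0,0,0,0,-6.3,-1]
    - [0,0,1.5,0,0,0,-1]
    - [0,0,0,0,0,0,-1]
    - [0,0,0,0,0,0,-1]
    - [0,0,0,0,0,0,-1]
    - [0,0,0,0,0,0,-1]
    - [0,0,0,0,0,0,-1]

```text
time: 11.73
tool_pos: [0.538, -0.1327, 0.1572]
tool_rot: [0.0, 0.147, 0.989, -0.0]
contact_force: [-1.3, -0.6, -1.9]
gripper_width: 0.499
grasp_force: 61.6
```

Run:
```python
from h import *
show();go((.5357,-.1333,.137));w=manip.grab_frame('wrist');pickle.dump(w,open('w6.pkl','wb'))
cv2.imwrite('pics/w6.png',cv2.resize(w['img'][192:342,163:353],None,fx=4,fy=4,interpolation=cv2.INTER_CUBIC))
show()
```

```text
t 11.73 pos [ 0.538  -0.1327  0.1572] yaw_x 163.05 z [ 0.001 -0.    -1.   ] F [-1.3 -0.6 -1.9] M [-0.02  0.05  0.02] w 0.4985 g 61.6 q [-0.38 -0.04  1.87 -0.    1.32 -1.65]
delta tool cm [ 0.2  -0.12  2.02]
t 11.78 pos [ 0.5381 -0.1328  0.1574] yaw_x 163.05 z [ 0.001 -0.    -1.   ] F [ 1.   1.6 -1.1] M [ 0.    0.03 -0.01] w 0.4986 g 61.6 q [-0.38 -0.04  1.87  0.    1.32 -1.65]
```

View pics/w6.png

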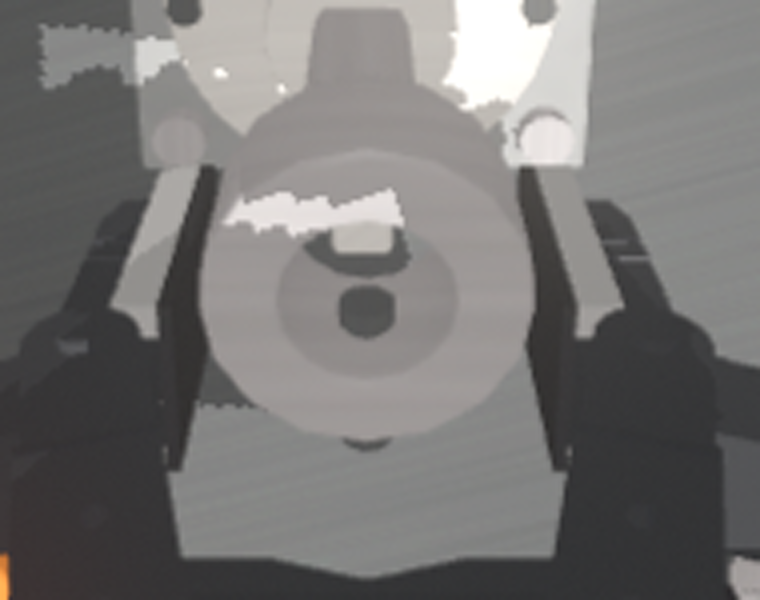

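The shaft shows at x≈361 against the collar centre at 367. It is about 1 mm to tool -y, which agrees with the computed (+0.2, -0.12) cm. Correct and go down to just above the shaft end.

Call:
move_arm:
  rows:
    - [0.2,-0.12,0.5,0,0,0,-1]
    - [0,0,0.8,0,0,0,-1]
    - [0,0,0.5,0,0,0,-1]
    - [0,0,0,0,0,0,-1]
    - [0,0,0,0,0,0,-1]
    - [0,0,0,0,0,0,-1]
    - [0,0,0,0,0,0,-1]

```text
time: 12.37
tool_pos: [0.5357, -0.1335, 0.1391]
tool_rot: [0.0, 0.147, 0.989, -0.0]
contact_force: [1.0, -0.4, -2.2]
gripper_width: 0.499
grasp_force: 61.6
```

Run:
```python
from h import *
show();go((.5357,-.1333,.137))
```

```text
t 12.37 pos [ 0.5357 -0.1335  0.1391] yaw_x 163.04 z [ 0. -0. -1.] F [ 1.  -0.4 -2.2] M [-0.01 -0.    0.02] w 0.4991 g 61.6 q [-0.38 -0.03  1.88  0.    1.28 -1.65]
delta tool cm [0.01 0.02 0.21]
```

Call:
move_arm:
  rows:
    - [0,0,0.2,0,0,0,-1]
    - [0,0,0.2,0,0,0,-1]
    - [0,0,0.2,0,0,0,-1]
    - [0,0,0.2,0,0,0,-1]
    - [0,0,0.2,0,0,0,-1]
    - [0,0,0.2,0,0,0,-1]
    - [0,0,0,0,0,0,-1]
    - [0,0,0,0,0,0,-1]

```text
time: 13.03
tool_pos: [0.5354, -0.1334, 0.1266]
tool_rot: [-0.0, 0.147, 0.989, 0.0]
contact_force: [-0.2, -0.3, -0.4]
gripper_width: 0.499
grasp_force: 61.6
```

Call:
move_arm:
  rows:
    - [0,0,0.2,0,0,0,-1]
    - [0,0,0.2,0,0,0,-1]
    - [0,0,0.2,0,0,0,-1]
    - [0,0,0.2,0,0,0,-1]
    - [0,0,0,0,0,0,-1]
    - [0,0,0,0,0,0,-1]
    - [0,0,0,0,0,0,-1]

```text
time: 13.62
tool_pos: [0.5355, -0.1334, 0.1188]
tool_rot: [0.0, 0.147, 0.989, 0.0]
contact_force: [-0.1, 0.1, -0.8]
gripper_width: 0.499
grasp_force: 61.6
```

Past the stop height, so the screw is on the flat. On down.

Call:
move_arm:
  rows:
    - [0,0,0.3,0,0,0,-1]
    - [0,0,0.3,0,0,0,-1]
    - [0,0,0.3,0,0,0,-1]
    - [0,0,0.3,0,0,0,-1]
    - [0,0,0.3,0,0,0,-1]
    - [0,0,0.3,0,0,0,-1]
    - [0,0,0.3,0,0,0,-1]
    - [0,0,0.2,0,0,0,-1]
    - [0,0,0.1,0,0,0,-1]
    - [0,0,0,0,0,0,-1]
    - [0,0,0,0,0,0,-1]
    - [0,0,0,0,0,0,-1]

```text
time: 14.62
tool_pos: [0.5357, -0.1335, 0.095]
tool_rot: [0.0, 0.147, 0.989, -0.0]
contact_force: [-0.1, 0.7, -1.7]
gripper_width: 0.5
grasp_force: 61.6
```

Run:
```python
from h import *
show()
```

```text
t 14.62 pos [ 0.5357 -0.1335  0.095 ] yaw_x 163.04 z [ 0. -0. -1.] F [-0.1  0.7 -1.7] M [ 0.07 -0.01  0.  ] w 0.4995 g 61.6 q [-0.38  0.03  1.91 -0.    1.2  -1.65]
```

Expected contact is near TCP 0.0923.

Call:
move_arm:
  rows:
    - [0,0,0.1,0,0,0,-1]
    - [0,0,0.1,0,0,0,-1]
    - [0,0,0.1,0,0,0,-1]
    - [0,0,0.1,0,0,0,-1]
    - [0,0,0,0,0,0,-1]
    - [0,0,0,0,0,0,-1]
    - [0,0,0,0,0,0,-1]

```text
time: 15.2
tool_pos: [0.5357, -0.1335, 0.0924]
tool_rot: [-0.0, 0.147, 0.989, -0.0]
contact_force: [-4.3, 1.8, 7.4]
gripper_width: 0.498
grasp_force: 62.6
```

Call:
move_arm:
  rows:
    - [0,0,0.1,0,0,0,-1]
    - [0,0,0.1,0,0,0,-1]
    - [0,0,0,0,0,0,-1]
    - [0,0,0,0,0,0,-1]
    - [0,0,0,0,0,0,-1]
    - [0,0,0,0,0,0,-1]
    - [0,0,0,0,0,0,-1]
    - [0,0,0,0,0,0,-1]

```text
time: 15.87
tool_pos: [0.5358, -0.1335, 0.0923]
tool_rot: [-0.001, 0.147, 0.989, -0.0]
contact_force: [-11.4, 3.1, 18.6]
gripper_width: 0.497
grasp_force: 63.9
```

Run:
```python
from h import *
show();f=manip.grab_frame('side')
cv2.imwrite('pics/s7.png',cv2.resize(f['img'][160:220,228:308],(640,480),interpolation=cv2.INTER_CUBIC));show()
```

```text
t 15.87 pos [ 0.5358 -0.1335  0.0923] yaw_x 163.06 z [-0.001  0.    -1.   ] F [-11.4   3.1  18.6] M [0.62 1.75 0.05] w 0.4969 g 63.9 q [-0.38  0.03  1.91 -0.    1.2  -1.65]
t 15.92 pos [ 0.5358 -0.1335  0.0924] yaw_x 163.05 z [-0.001  0.    -1.   ] F [-10.9   4.1  16.8] M [0.58 1.68 0.  ] w 0.4991 g 63.9 q [-0.38  0.03  1.91 -0.    1.2  -1.65]
```

View pics/s7.png

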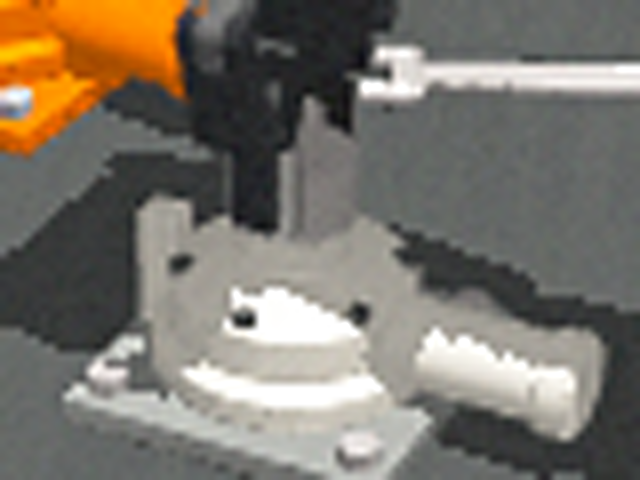

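The side view shows the gripper at the boss with the collar down on the shoulder. TCP 0.0923 minus the 0.0223 grasp height gives 0.070, and the vertical push is about 17 N. Handing in.

```bash
python3 -c "
from plant import manip
print(manip.job_done())"
```

```text
the job is handed in; nothing more can be done
None
```

I turned the shaft about -61° so that one flat faces the lug, slid the collar fully home with its screw on that flat, and handed the job in with the gripper still holding it down on the shoulder at about 17 N; no verdict came back.

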